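# Snap a signal module onto the mounting rail

## Task

Pick up the white rail module and mount it on the steel rail of the grey panel, about midway between the end stops already on the rail: with its foot end tilted up, hook its fixed lip under the rail edge on the side of the panel's yellow stripe, then rock it down until the orange sprung foot clicks under the other edge and it sits level and fully home. Feel your way gently, never loading the module or panel with more than about 25 N, and leave the other things on the worktop where they are.

Things in the scene. Friction and masses are not known exactly. Their poses are not given: they have to be found in the camera images.
- panel: Fixed grey mounting panel flat on the worktop, 92 (x) x 260 (y) x 6 mm, carrying a steel top-hat rail along y. Origin: centre of its underside, z up. A yellow stripe runs along its -x side, nearest the robot. On the rail stand an end stop (inner face y = -100 mm, 42 mm above the origin) and two slim terminals (inner face y = +92 mm, 57 mm high); the free stretch between has its middle near y = 0.
- rail_nominal (a point): Nominal middle of the rail's top, at (0, 0, 29) mm in the panel's frame, same axes. Rail: top 35 mm wide, lips 2.5 mm thick (underside 26.5 mm above the panel's origin) that overhang 5 mm; free below them down to the plate, 6 mm. Its holes are slotted: the real rail is clamped up to 10 mm off this point in x, either way, so find its edge by touch or sight. It does not give when pushed.
- module: Loose white rail module standing on the worktop, 80 (x) x 24 (y) x 62 (z) mm, about 0.17 kg. Origin: centre of the underside, z up; -x is the hook end, +x the end with the orange foot. Lower body z 13 to 39 mm; upper body z 37 to 62 mm, x -27 to +27 mm: grip it across the 24 mm. The face at z = 13 mm is the seat. Mounted, its axes match the panel's and its origin is 16 mm above the panel's origin.
- hook_tip (a point): Upper edge of the hook tooth's tip, at (-13.9, 0, 8) mm in the module's frame. The hook leg spans x -24.4 to -17.9 mm and reaches down to z = 0; its tooth points to +x. Between tooth and seat a slot 5 mm high and 4 mm deep takes the rail lip. With the foot end tilted up 15 to 18 degrees the slot slides freely over the lip and the foot clears the rail.
- foot_end (a point): Point of the module's seat at the foot end, at (18.5, 0, 13) mm in the module's frame; when mounted it lies level with the rail top above the rail's far edge. Two small legs beside the foot (x 30 to 38 mm) reach down to z = 0.
- foot (a joint): Slide of the orange sprung foot along the module's x, in m: 0 at rest, up to 0.006 pushed outwards. Its ledge (x = 15.6 mm, top z = 9.35 mm) catches under the rail's far lip. Pressing the foot end down makes the ramp below the ledge slide over the lip (foot opens up to 3 mm; spring 2.5 N + 1 N per mm), then it clicks back. About 10 N down above foot_end does it.
- gauge_black: Bystander: black dial pressure gauge of 125 mm lying on its back, with a brass stem, 168 x 138 x 47 mm.
- screwdriver: Bystander: black-handled screwdriver, 168 mm long, lying.
- label_roll: Bystander: white paper label roll, 68 mm across, 30 mm high.
- adapter_c: Bystander: brass hexagon fitting standing on end, 26 x 30 x 50 mm.
- oil_bottle: Bystander: yellow dropper bottle with a red tip, 35 mm across, 112 mm high.
- pen_gel: Bystander: white pen with black ends, 146 mm long, lying.
Mind the look-alikes: they are no part of the job. Leave any pink or red look-alike of the module alone.

How it is judged:
By the outcome, as a careful person would: the job done as asked, in the order asked, and still so for the second after the job is handed in, with the robot touching nothing.
It also fails if it takes over 48 s, if anything falls off the work surface, if the arm or the gripper's body presses on something with over 40 N, if the wrist force passes 120 N, or if a joint passes its speed limit or range.

## Robot

A 6-joint arm with a two-finger parallel gripper is mounted at the origin on a cart in front of the work surface, level with it; the furniture and walls round the work are solid. World frame = base frame: x ahead of the robot, y to its left, z up, the work surface at z = 0. Lengths are in mm, angles in rad, forces in N, time in s.
With the tool pointing down it reaches from about 400 to 925 mm from the base axis. Payload 12.5 kg.
Tool frame: the origin (TCP) lies at the very end of the fingers, on their centre line; the grasp point (between the pads) lies 19 mm behind it; z points along the fingers, y is the direction in which the jaws open and shut (so a half turn about z gives the same grasp; the last joint's range is limited). The gripper opens to 95 mm and grips with 3 to 60 N. Pads are 20 mm wide; open, the fingers measure 119 mm over their backs; the gripper's body (75 mm by 180 mm) begins 59 mm behind the grasp point.
Start: joints at [-1.456, 0.491, 1.559, -0, 1.092, -0.106], TCP at [136.903, -609.84, 214.661] pointing down, gripper open.
Joint ranges: [-3.1, 3.1], [-0.84, 2.19], [0.05, 2.79], [-1.13, 4.28], [0.06, 2.93], [-2.69, 2.69]. Speed limits (rad/s): [2.22, 2.22, 2.79, 3.14, 3.14, 3.14].

## Interface

Orientations are given as [roll, pitch, yaw] about the fixed x, y, z axes, in that order (R = Rz(yaw) Ry(pitch) Rx(roll)).
In Python, from cell import env gives the robot as it stands. The module is installed in compiled form; this text tells all that it offers.
- The arm moves only by the tool arm_command, never from a script. Its argument "deltas" is a list that holds one entry, the list of rows, each a list of 5 numbers: the closure, from 0 (fully open) to 1 (shut), then the shift along the world's x, y, z as a fraction of full scale, then the turn about the world's z as a fraction of full scale. In form: [[[grip, dx, dy, dz, twist], ...]]. A call has 1 to 12 rows; each row shifts and turns the pose as measured when the row begins; what a row does not reach is not made up. Full scale, the value 1, is 100 mm for a shift and pi/4 rad for a turn. A row lasts 1/12 s, in which the tool goes at most 41.7 mm and 7.16 degrees, less where a joint would pass 70% of its speed; a pose out of reach is approached as far as the arm can. A call with a number of a shift or a turn outside -1 to 1 is refused whole. A call with a gripper value outside its range is refused whole. The fingers move at their own pace and stop on an object; the grip force is fixed at half the most. Time passes only in rows, so rows that do not move let the fingers close. It gives the time, the measured TCP pose, the force and the opening at its end, in the units of the state.
- env.state(): the state, without advancing time (a new reading comes with each control period).
- env.read_camera(name): name is "scene" or "top" or "wrist"; returns a dict with "frame" (420x560x3 uint8, red, green, blue), "fx", "fy", "cx", "cy" (pixels), "R" (3x3) and "t" (3): a world point X has camera coordinates R X + t; the wrist camera has in their place "tool_from_camera" (4x4, takes a point from camera to tool coordinates, whose origin is the TCP and whose axes are the flange's). Camera axes: x right, y down, z forward; pixel columns grow to the right and rows downward; lengths in mm; the calibration is good to about 2 mm. The wrist camera is an equidistant fisheye: a pixel r from the principal point sees the ray r / f radians off the axis. A picture is of the moment at which its call begins: read the wrist's pose just before it. There is no depth.
- env.job_done(): hands the job in, once; it reports no verdict.
The state is a dict: "t": time; "joints": joint angles; "qvel": joint speeds; "tau": joint torques, N m; "eef_pos": TCP position; "tcp_rot": TCP orientation; "ft_force": force on the tool from outside, world axes, zero at the start; "moment": the same for the moment, N m; "opening": opening from 0.0 (shut) to 1.0 (fully open).
Only numpy, scipy, OpenCV 4.12 (cv2) and the standard library are available. Lean on these libraries where they do the work, as an engineer would, in place of code of your own. Each camera call takes 0.05 s, during which the arm holds its last target.

## Working session

There is one attempt and no reset: what is moved stays moved. The work goes in short steps, Python scripts to look and compute and a tool call to move; the robot and the scene stay as the last step left them, time stands still between calls to the robot, and variables do not carry over. Pictures are saved under pics/ and viewed, and the job is handed in when it is done.

Besides the shell and the picture viewer there is one more tool, called after "Call:" as name([rows], argument=value, ...), one row to a line, values as JSON. arm_command: Moves the arm, as the interface text tells. Its arguments: {"type":"object","properties":{"deltas":{"type":"array","items":{"type":"array","items":{"type":"array","items":{"type":"number","minimum":-1,"maximum":1}}}}},"required":["deltas"]}

```bash
mkdir -p pics; ls; cat > h.py <<'E'
from cell import env
import numpy as np, cv2, json
np.set_printoptions(precision=2,suppress=True)
def grab(n,tag):
    s=env.state(); c=env.read_camera(n)
    cv2.imwrite(f'pics/{tag}.png',cv2.cvtColor(c['frame'],cv2.COLOR_RGB2BGR))
    import pickle; pickle.dump((s,c),open(f'pics/{tag}.pkl','wb')); return s,c
def load(tag):
    import pickle; return pickle.load(open(f'pics/{tag}.pkl','rb'))
def ray(c,u,v,z):
    R=np.array(c['R']);t=np.array(c['t'])
    d=R.T@np.array([(u-c['cx'])/c['fx'],(v-c['cy'])/c['fy'],1]); o=-R.T@t
    return o+d*(z-o[2])/d[2]
def proj(c,X):
    p=np.array(c['R'])@np.array(X)+np.array(c['t']); return np.array([c['fx']*p[0]/p[2]+c['cx'],c['fy']*p[1]/p[2]+c['cy']])
def crop(tag,x0,y0,x1,y1,k,out):
    im=cv2.imread(f'pics/{tag}.png')[y0:y1,x0:x1]; cv2.imwrite(f'pics/{out}.png',cv2.resize(im,None,fx=k,fy=k,interpolation=cv2.INTER_CUBIC))
E
python3 - <<'E'
from h import *
s,c=grab('scene','s0'); print(s); print({k:v for k,v in c.items() if k!='frame'})
s,c=grab('top','t0'); print({k:v for k,v in c.items() if k!='frame'})
s,c=grab('wrist','w0'); print({k:v for k,v in c.items() if k!='frame'})
E
```

```text
pics
{'t': 0.0, 'joints': array([-1.46,  0.49,  1.56, -0.  ,  1.09, -0.11]), 'qvel': array([ 0.,  0., -0., -0., -0., -0.]), 'tau': array([  0.  , -61.27, -25.82,   0.07,   0.05,  -0.  ]), 'eef_pos': array([ 136.85, -609.57,  214.03]), 'tcp_rot': array([-3.14, -0.  ,  0.22]), 'ft_force': array([ 0.48, -0.04,  0.05]), 'moment': array([-0.01, -0.01,  0.02]), 'opening': 0.9986521521864588}
{'fx': 454.5077157509129, 'fy': 454.5077157509129, 'cx': 281.9289539986549, 'cy': 204.29314759785836, 'R': array([[ 0.45, -0.89, -0.01],
       [-0.44, -0.21, -0.87],
       [ 0.78,  0.39, -0.49]]), 't': array([-209.1 ,  294.83, 1089.31])}
{'fx': 436.39200604048494, 'fy': 436.39200604048494, 'cx': 280.7316654088146, 'cy': 208.7367504355168, 'R': array([[ 0.02, -1.  ,  0.03],
       [-0.99, -0.03, -0.15],
       [ 0.15, -0.02, -0.99]]), 't': array([ -30.46,  497.34, 1659.61])}
{'fx': 325.19226210127806, 'fy': 325.19226210127806, 'cx': 281.43253177482234, 'cy': 207.28033357317915, 'tool_from_camera': array([[  -0.  ,   -0.97,   -0.26,   71.67],
       [   1.  ,   -0.  ,    0.  ,   -0.19],
       [  -0.  ,   -0.26,    0.97, -169.28],
       [   0.  ,    0.  ,    0.  ,    1.  ]])}
```

View pics/s0.png

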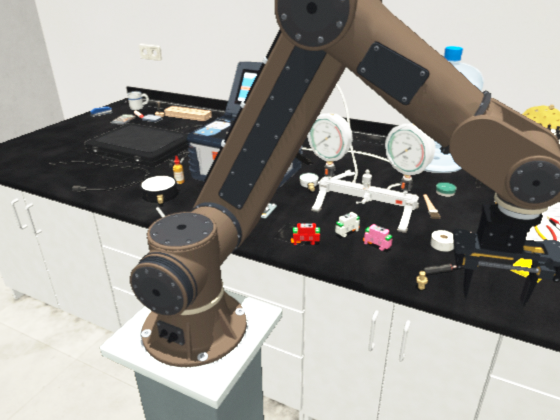

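View pics/t0.png

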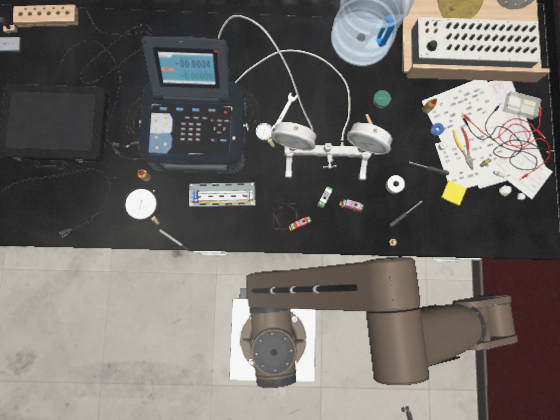

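View pics/w0.png

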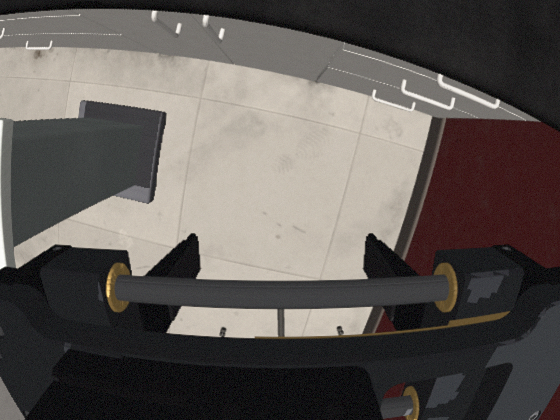

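```bash
python3 - <<'E'
from h import *
crop('s0',280,200,400,260,6,'c1'); crop('t0',180,160,380,240,4,'c2')
crop('t0',285,170,365,240,10,'c3')
s,c=load('t0')
for u,v in [(325,197),(299,223),(352,205),(222,194),(190,193),(255,194)]: print(u,v,ray(c,u,v,30))
E
```

```text
325 197 [ 551.06 -190.37   30.  ]
299 223 [445.15 -89.8   30.  ]
352 205 [ 522.26 -297.13   30.  ]
222 194 [550.99 214.23  30.  ]
190 193 [551.24 339.08  30.  ]
255 194 [554.85  85.19  30.  ]
```

View pics/c1.png

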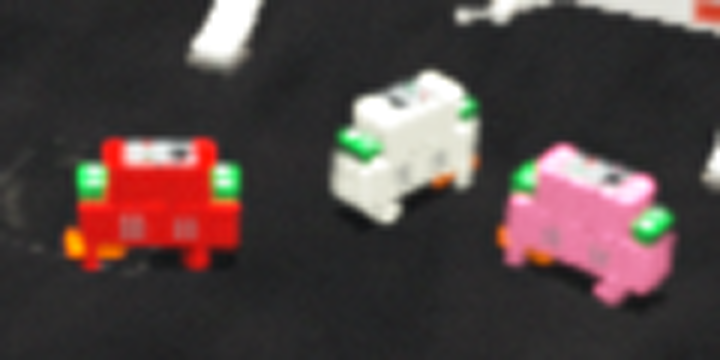

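View pics/c2.png

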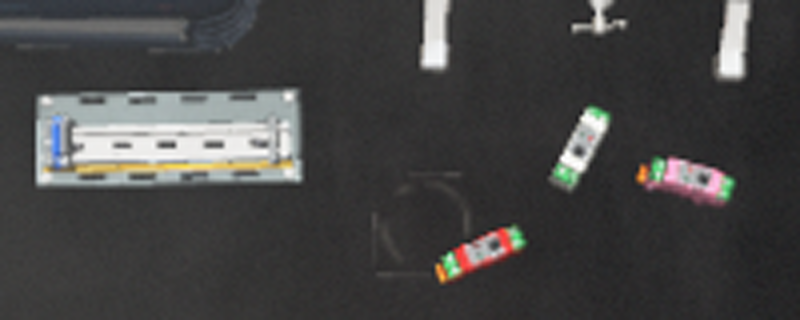

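View pics/c3.png

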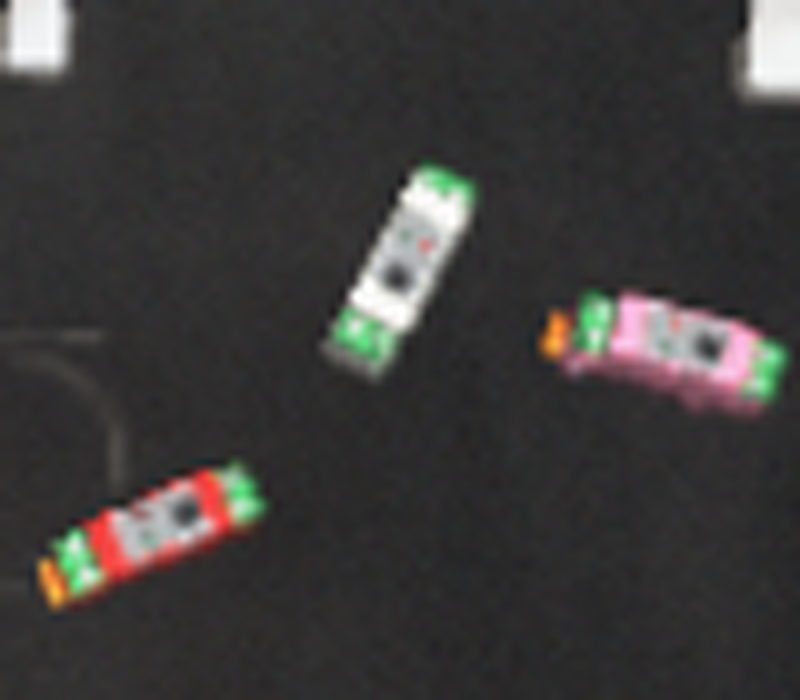

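```bash
python3 - <<'E'
from h import *
s,c=load('t0'); f=c['frame'].astype(int)
sub=f[170:240,285:365]; mx=sub.max(2); mn=sub.min(2)
m=((mn>60)|((sub[...,1]>90)&(sub[...,1]-sub[...,0]>40))).astype(np.uint8)
n,l,st,ce=cv2.connectedComponentsWithStats(m)
for i in range(1,n):
    if st[i,4]>30:
        p=np.argwhere(l==i)[:,::-1].astype(np.float32); r=cv2.minAreaRect(p); print(ce[i]+[285,170],st[i],r)
        b=cv2.boxPoints(r)+[285,170]
        print(np.array([ray(c,u,v,55) for u,v in b]))
# panel corners from 4x crop
for u,v in [(180+38/4,160+96/4),(180+299/4,160+90/4),(180+301/4,160+182/4),(180+37/4,160+185/4)]: print('panel',ray(c,u,v,6))
s,cs=load('s0')
for q in [(325,197)]: print(proj(cs,ray(c,*q,50)), ray(c,*q,50))
E
```

```text
[288.52 173.82] [ 0  0  8  9 65] ((3.5, 4.0), (8.0, 7.0), 90.0)
[[648.96 -29.54  55.  ]
 [649.82 -56.9   55.  ]
 [617.85 -57.58  55.  ]
 [617.   -30.29  55.  ]]
[361.39 175.18] [73  0  7 11 67] ((76.0, 5.0), (10.0, 6.0), 90.0)
[[ 657.96 -316.06   55.  ]
 [ 658.7  -339.73   55.  ]
 [ 618.55 -339.56   55.  ]
 [ 617.82 -315.98   55.  ]]
[324.71 196.71] [ 32  16  16  22 168] ((39.80000305175781, 26.900001525878906), (7.602630615234375, 22.360679626464844), 26.56505012512207)
[[ 513.24 -154.21   55.  ]
 [ 593.31 -192.26   55.  ]
 [ 580.61 -218.92   55.  ]
 [ 500.7  -180.7    55.  ]]
[351.95 204.57] [ 55  29  24  12 185] ((66.6176528930664, 34.529415130615234), (22.79834747314453, 9.45888900756836), 14.03624439239502)
[[ 511.32 -243.5    55.  ]
 [ 547.67 -252.28   55.  ]
 [ 528.43 -338.49   55.  ]
 [ 492.17 -329.43   55.  ]]
[300.13 222.39] [  4  46  23  14 135] ((14.586885452270508, 52.55573654174805), (6.527620792388916, 22.961191177368164), 66.37062072753906)
[[ 436.38  -45.11   55.  ]
 [ 474.3  -125.35   55.  ]
 [ 451.38 -135.77   55.  ]
 [ 413.64  -55.65   55.  ]]
panel [592.01 347.64   6.  ]
panel [606.03  88.69   6.  ]
panel [513.03  83.55   6.  ]
panel [502.45 343.56   6.  ]
[346.99 220.63] [ 547.36 -187.86   50.  ]
```

Call:
arm_command([
  [[0,0.28,0.29,0,-0.12],[0,0.28,0.29,0,-0.12],[0,0.28,0.29,0,-0.12],[0,0.28,0.29,0,-0.12],[0,0.28,0.29,0,-0.12],[0,0.28,0.29,0,-0.12],[0,0.28,0.29,0,-0.12],[0,0.28,0.29,0,0],[0,0.28,0.29,0,0],[0,0.28,0.29,0,0],[0,0.28,0.29,0,0],[0,0.28,0.29,0,0]],
])

```text
t: 1.15
eef_pos: [475.7, -250.9, 211.4]
tcp_rot: [-3.139, 0.002, -0.484]
ft_force: [0.2, -0.4, 1.2]
opening: 0.999
```

Call:
arm_command([
  [[0,0.25,0.22,0,0],[0,0.25,0.22,0,0],[0,0.1,0.1,0,0.02],[0,0,0,0,0]],
])

```text
t: 1.48
eef_pos: [541.9, -187.4, 210.8]
tcp_rot: [-3.138, 0.003, -0.461]
ft_force: [0.2, 0.7, -0.3]
opening: 0.996
```

```bash
python3 - <<'E'
from h import *
s,c=grab('wrist','w1'); print(s['t'],s['eef_pos'],s['tcp_rot'],s['ft_force'],s['qvel'])
s,c=grab('scene','s1')
E
```

```text
1.4833 [ 541.93 -187.42  210.85] [-3.14  0.   -0.46] [ 0.19  0.74 -0.31] [ 0.02  0.01  0.   -0.   -0.    0.02]
```

View pics/w1.png

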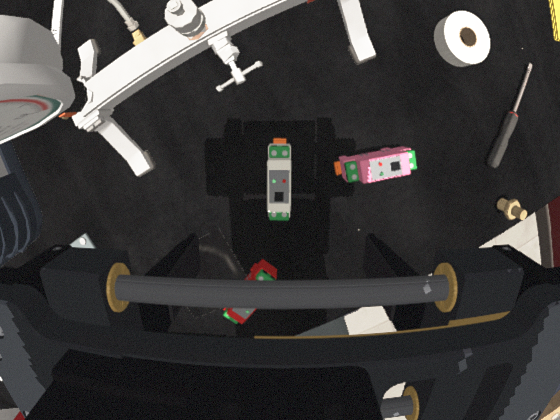

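```bash
cat >> h.py <<'E'
from scipy.spatial.transform import Rotation as Ro
def wcam(s,c):
    T=np.eye(4); T[:3,:3]=Ro.from_euler('xyz',s['tcp_rot']).as_matrix(); T[:3,3]=s['eef_pos']
    return T@np.array(c['tool_from_camera'])
def wray(s,c,u,v,z):
    M=wcam(s,c); a=np.array([u-c['cx'],v-c['cy']])/c['fx']; th=np.hypot(*a)
    d=np.array([*(a/max(th,1e-9)*np.sin(th)),np.cos(th)]); d=M[:3,:3]@d; o=M[:3,3]
    return o+d*(z-o[2])/d[2]
def wproj(s,c,X):
    M=np.linalg.inv(wcam(s,c)); p=M[:3,:3]@np.array(X)+M[:3,3]; r=np.hypot(p[0],p[1]); th=np.arctan2(r,p[2])
    return np.array([c['cx'],c['cy']])+c['fx']*th*p[:2]/r
E
python3 - <<'E'
from h import *
crop('w1',240,120,320,240,5,'c4')
E
```

```text
(no output)
```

View pics/c4.png

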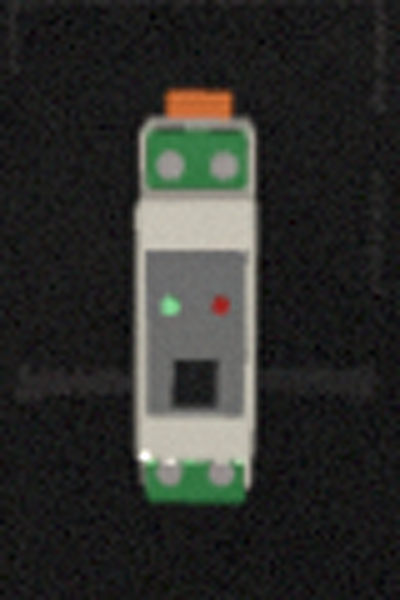

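```bash
python3 - <<'E'
from h import *
s,c=load('w1')
P=np.array([wray(s,c,240+x/5,120+y/5,62) for x,y in [(136,198),(257,198),(137,460),(251,460)]]); print(P)
f=(P[0]+P[1])/2; b=(P[2]+P[3])/2; print('len',np.linalg.norm(f-b),'w',np.linalg.norm(P[0]-P[1]),np.linalg.norm(P[2]-P[3]),'mid',(f+b)/2,'yaw',np.arctan2(*(f-b)[1::-1]))
E
```

```text
[[ 579.97 -190.37   62.  ]
 [ 569.4  -211.63   62.  ]
 [ 532.29 -166.33   62.  ]
 [ 521.98 -187.09   62.  ]]
len 53.39685390803727 w 23.743830757030597 23.179318293594616 mid [ 550.91 -188.86   62.  ] yaw -0.4723050265437133
```

```bash
python3 - <<'E'
from h import *
s,c=load('w1')
o=np.array([535.8,-181.2]);y=np.array([-.455,-.8905]);x=np.array([.8905,-.455])
for u,v,z in [(336,168,10),(345,180,39),(345,160,39),(336,168,0),(248,320,39)]:
    p=wray(s,c,u,v,z); print(p,(p[:2]-o)@x,(p[:2]-o)@y)
E
```

```text
[ 532.04 -252.45   10.  ] 29.068744543876544 65.16536862849073
[ 521.7  -253.38   39.  ] 20.290201325108107 70.69471582674669
[ 541.47 -262.33   39.  ] 41.969138306090464 69.66851410307343
[ 530.03 -253.33    0.  ] 27.682470666723038 66.86130759682734
[412.19 -75.54  39.  ] -158.15130731453104 -37.84848798084988
```

Call:
arm_command([
  [[0.4,-0.06,0.06,-0.3,-0.014],[0.4,0,0,-0.4,0],[0.4,0,0,-0.4,0],[0.4,0,0,-0.3,0],[0.4,0,0,-0.15,0],[0.4,0,0,0,0],[0.4,0,0,0,0]],
])

```text
t: 2.17
eef_pos: [528.3, -190.4, 52.8]
tcp_rot: [-3.14, -0.002, -0.486]
ft_force: [0.3, -0.4, -0.3]
opening: 0.612
```

Call:
arm_command([
  [[0.4,0.075,0.092,-0.08,0.018],[0.4,0,0,-0.04,0],[0.4,0,0,0,0]],
])

```text
t: 2.42
eef_pos: [536.9, -182.6, 42.9]
tcp_rot: [-3.14, -0.006, -0.473]
ft_force: [0.5, 0.4, 0.2]
opening: 0.6
```

Call:
arm_command([
  [[0.4,-0.01,0.01,-0.03,0],[0.4,0,0,0,0]],
])

```text
t: 2.58
eef_pos: [536.7, -181.5, 41.0]
tcp_rot: [-3.14, -0.008, -0.472]
ft_force: [-0.2, 0.5, 0.1]
opening: 0.603
```

```bash
python3 - <<'E'
from h import *
s,c=grab('wrist','w2'); print(s['eef_pos'],s['tcp_rot'],s['ft_force'])
crop('w2',180,100,380,300,3,'c5')
E
```

```text
[ 536.68 -181.54   41.03] [-3.14 -0.01 -0.47] [-0.23  0.51  0.11]
```

View pics/c5.png

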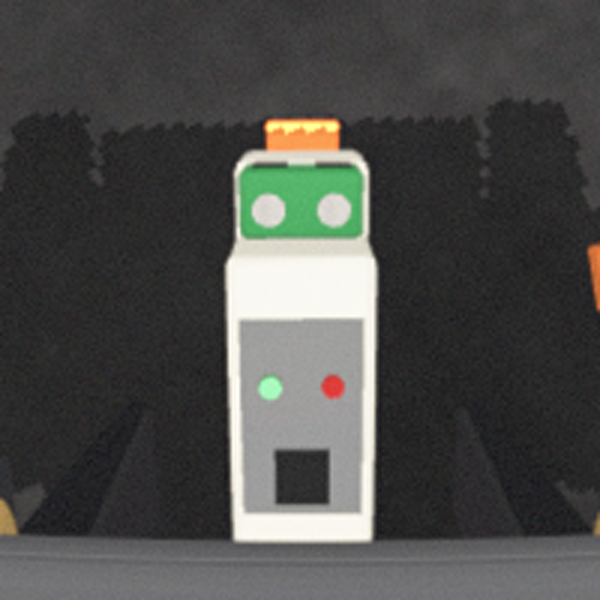

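Call:
arm_command([
  [[1,0,0,0,0],[1,0,0,0,0],[1,0,0,0,0],[1,0,0,0,0],[1,0,0,0,0],[1,0,0,0,0]],
])

```text
t: 3.13
eef_pos: [537.4, -181.9, 42.6]
tcp_rot: [-3.14, -0.011, -0.472]
ft_force: [-1.0, -0.1, -1.7]
opening: 0.252
```

Call:
arm_command([
  [[1,0,0,0.2,0],[1,0,0,0.3,0],[1,0,0,0.3,0],[1,-0.02,0.2,0.15,0.05],[1,-0.02,0.36,0.05,0.09],[1,-0.02,0.36,0,0.09],[1,-0.02,0.36,0,0.09],[1,-0.02,0.36,0,0.09],[1,-0.02,0.36,0,0.09],[1,-0.02,0.36,0,0.09],[1,-0.02,0.36,0,0.05],[1,-0.02,0.36,0,0]],
])

```text
t: 4.13
eef_pos: [515.5, 132.4, 145.9]
tcp_rot: [-3.141, -0.009, 0.044]
ft_force: [1.2, -0.3, -1.2]
opening: 0.249
```

Call:
arm_command([
  [[1,0,0.35,0,0],[1,0,0.3,0,0],[1,0,0.1,0,0],[1,0,0,0,0]],
])

```text
t: 4.47
eef_pos: [512.9, 216.9, 145.4]
tcp_rot: [-3.14, -0.008, 0.051]
ft_force: [-0.5, -1.1, -1.4]
opening: 0.247
```

```bash
python3 - <<'E'
from h import *
s,c=grab('wrist','w3'); print(s['t'],s['eef_pos'],s['tcp_rot'],s['ft_force'])
s,c=grab('scene','s3')
crop('s3',150,100,350,250,4,'c6')
E
```

```text
4.4667 [512.92 216.93 145.4 ] [-3.14 -0.01  0.05] [-0.5  -1.1  -1.42]
```

View pics/w3.png

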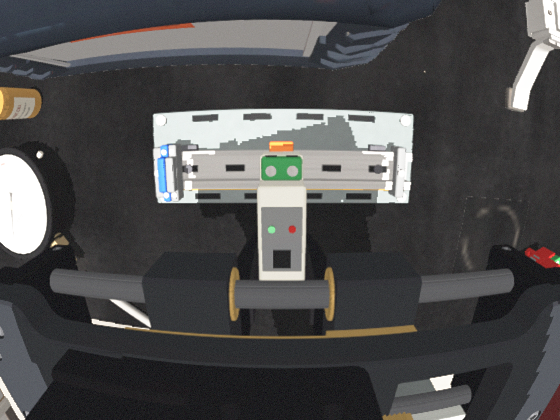

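View pics/c6.png

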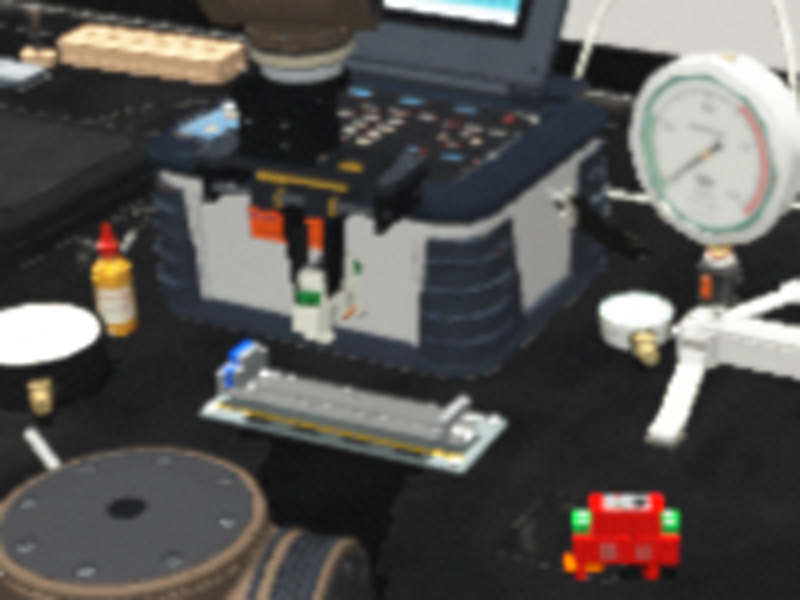

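```bash
python3 - <<'E'
from h import *
crop('w3',145,105,285,210,5.7,'c7'); crop('w3',280,105,420,210,5.7,'c8')
E
```

```text
(no output)
```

View pics/c7.png

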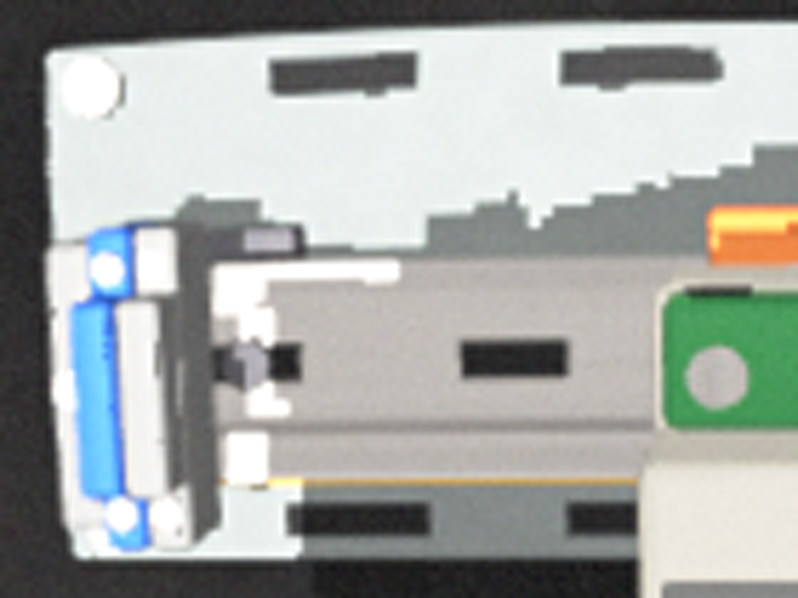

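View pics/c8.png

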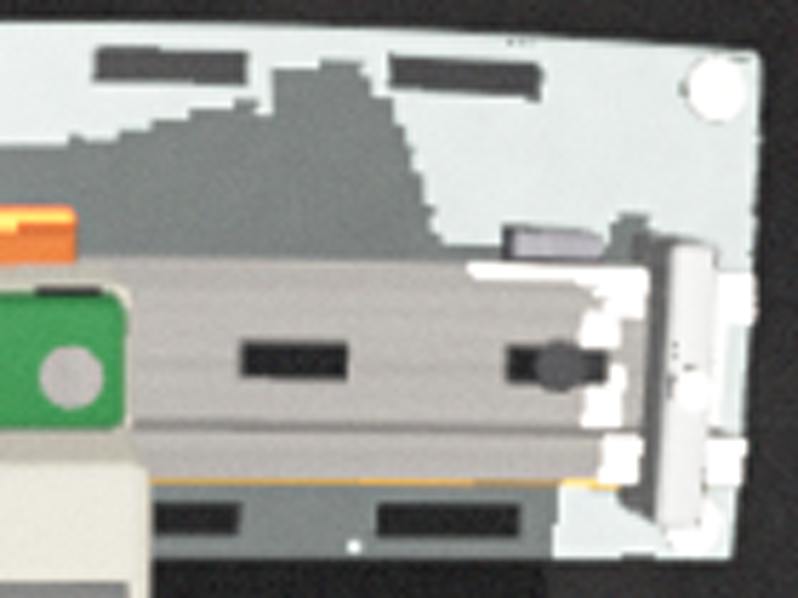

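```bash
python3 - <<'E'
from h import *
s,c=load('w3')
L=lambda x,y:(145+x/5.7-0.4,105+y/5.7-0.4); Rr=lambda x,y:(280+x/5.7-.4,105+y/5.7-.4)
C=np.array([wray(s,c,*q,6) for q in [L(47,52),L(75,558),Rr(762,52),Rr(737,558)]]); print(C); 
ctr=C.mean(0); yv=(C[0]+C[1]-C[2]-C[3])/2; xv=(C[0]+C[2]-C[1]-C[3])/2
print('ctr',ctr,'len',np.linalg.norm(yv),np.linalg.norm(xv),'yaw',np.arctan2(-yv[0],yv[1]),np.arctan2(xv[1],xv[0]))
for n,q in [('far',L(400,257)),('far',L(600,259)),('far',Rr(200,257)),('far',Rr(450,262)),('near',L(400,481)),('near',L(600,481)),('near',Rr(200,480)),('near',Rr(450,482))]:
    p=wray(s,c,*q,29); a=np.arctan2(-yv[0],yv[1]); d=(p-ctr)[:2]; print(n,p,'panel x,y',d@[np.cos(a),np.sin(a)],d@[-np.sin(a),np.cos(a)])
E
```

```text
[[592.77 348.5    6.  ]
 [502.42 343.93   6.  ]
 [606.05  90.96   6.  ]
 [515.54  85.66   6.  ]]
ctr [554.2  217.26   6.  ] len 258.24262968952456 90.56124693604787 yaw 0.05112897466651859 0.05451601902683703
far [559.56 278.88  29.  ] panel x,y 8.507552280862772 61.25970327848361
far [560.28 247.34  29.  ] panel x,y 7.616599510703443 29.72589336404165
far [563.5  190.32  29.  ] panel x,y 7.913513558500419 -27.379095024610628
far [565.51 150.69  29.  ] panel x,y 7.893900193805254 -67.06374716769164
near [523.78 278.35  29.  ] panel x,y -27.251811721593317 62.5633026457762
near [525.23 246.16  29.  ] panel x,y -27.4525075947068 30.338591518364275
near [528.35 187.92  29.  ] panel x,y -27.313311318271648 -27.980827169108785
near [530.34 147.43  29.  ] panel x,y -27.394915244823604 -68.51938367539624
```

Call:
arm_command([
  [[1,-0.15,-0.02,-0.2,0],[1,-0.14,-0.02,-0.3,0],[1,0,0,-0.1,0],[1,0,0,0,0],[1,0,0,0,0]],
])

```text
t: 4.98
eef_pos: [484.4, 203.3, 84.6]
tcp_rot: [-3.141, -0.009, 0.042]
ft_force: [0.9, 0.1, -0.9]
opening: 0.253
```

```bash
python3 - <<'E'
from h import *
s,c=grab('wrist','w4'); print(s['t'],s['eef_pos'],s['tcp_rot'],s['ft_force'],s['moment'])
crop('w4',140,60,420,260,2.8,'c9')
E
```

```text
4.9833 [484.42 203.28  84.6 ] [-3.14 -0.01  0.04] [ 0.86  0.13 -0.92] [0.05 0.06 0.06]
```

View pics/c9.png

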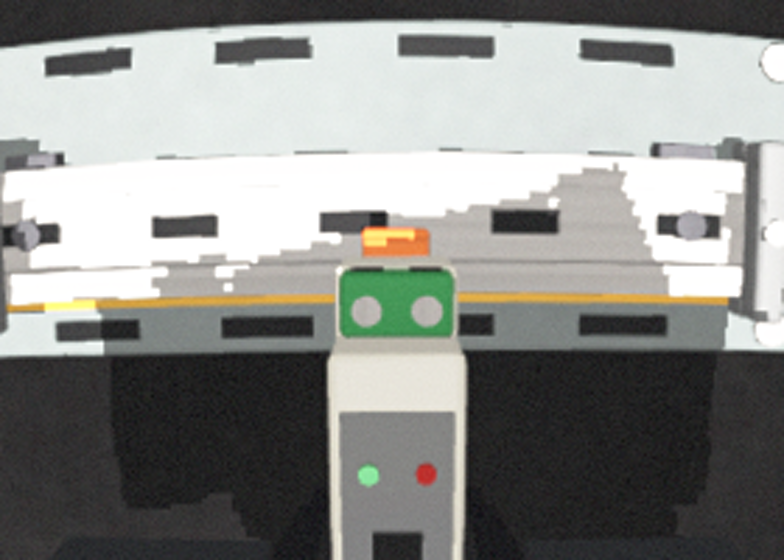

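Call:
arm_command([
  [[1,0,0.09,-0.05,0.012],[1,0,0,-0.03,0],[1,0,0,-0.02,0],[1,0,0,0,0]],
])

```text
t: 5.37
eef_pos: [487.3, 212.3, 76.5]
tcp_rot: [-3.14, -0.015, 0.05]
ft_force: [-0.8, 0.2, -1.2]
opening: 0.25
```

```bash
python3 - <<'E'
from h import *
s,c=load('w4'); p=s['eef_pos']
print(wray(s,c,140+395/2.8,60+264/2.8,39+p[2]-41.8)-p, wray(s,c,140+395/2.8,60+338/2.8,39+p[2]-41.8)-p, wray(s,c,140+395/2.8,60+352/2.8,62+p[2]-41.8)-p)
E
```

```text
[54.94  2.55 -2.8 ] [40.68  1.96 -2.8 ] [42.21  2.01 20.2 ]
```

Call:
arm_command([
  [[1,-0.025,0,-0.03,0],[1,0,0,-0.015,0],[1,0,0,0,0]],
])

```text
t: 5.62
eef_pos: [484.8, 212.6, 72.0]
tcp_rot: [-3.14, -0.015, 0.051]
ft_force: [-0.2, 0.1, -1.5]
opening: 0.251
```

Call:
arm_command([
  [[1,0,0,-0.015,0],[1,0,0,-0.01,0],[1,0,0,0,0]],
])

```text
t: 5.87
eef_pos: [484.4, 213.0, 70.5]
tcp_rot: [-3.139, -0.016, 0.051]
ft_force: [-1.1, -0.4, 1.2]
opening: 0.251
```

Call:
arm_command([
  [[1,-0.01,0,-0.01,0],[1,-0.01,0,-0.01,0]],
])

```text
t: 6.03
eef_pos: [483.7, 213.1, 69.6]
tcp_rot: [-3.139, -0.02, 0.051]
ft_force: [0.5, -3.3, 8.1]
opening: 0.251
```

Call:
arm_command([
  [[1,-0.01,0,-0.01,0],[1,-0.01,0,-0.01,0]],
])

```text
t: 6.2
eef_pos: [482.7, 213.1, 68.7]
tcp_rot: [-3.138, -0.023, 0.051]
ft_force: [-0.8, -2.4, 6.1]
opening: 0.251
```

Call:
arm_command([
  [[1,-0.015,0,-0.015,0],[1,-0.015,0,-0.015,0]],
])

```text
t: 6.37
eef_pos: [480.9, 213.1, 66.8]
tcp_rot: [-3.138, -0.027, 0.051]
ft_force: [-0.9, -3.1, 6.9]
opening: 0.252
```

Call:
arm_command([
  [[1,-0.02,0,-0.02,0],[1,-0.02,0,-0.02,0],[1,-0.015,0,-0.02,0]],
])

```text
t: 6.62
eef_pos: [476.9, 212.9, 62.3]
tcp_rot: [-3.137, -0.033, 0.051]
ft_force: [-2.9, -1.5, 7.6]
opening: 0.251
```

```bash
python3 - <<'E'
from h import *
s,c=grab('wrist','w5'); print(s['t'],s['eef_pos'],s['tcp_rot'],s['ft_force'],s['moment'])
crop('w5',140,60,420,260,2.8,'c10')
E
```

```text
6.6167 [476.86 212.93  62.25] [-3.14 -0.03  0.05] [-2.91 -1.47  7.59] [-0.44  0.03 -0.06]
```

View pics/c10.png

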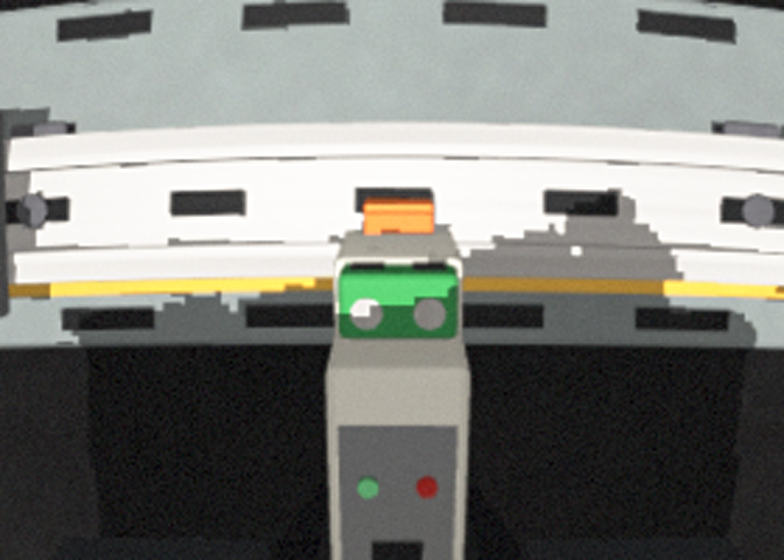

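Call:
arm_command([
  [[1,-0.02,0,-0.02,0],[1,-0.015,0,-0.02,0],[1,-0.015,0,-0.02,0]],
])

```text
t: 6.92
eef_pos: [472.9, 212.8, 57.3]
tcp_rot: [-3.137, -0.037, 0.051]
ft_force: [-0.5, -1.7, 5.2]
opening: 0.252
```

Call:
arm_command([
  [[1,-0.01,0,-0.015,0],[1,0,0,0,0]],
])

```text
t: 7.08
eef_pos: [472.1, 212.6, 56.2]
tcp_rot: [-3.137, -0.039, 0.05]
ft_force: [-0.6, -1.0, 3.2]
opening: 0.248
```

```bash
python3 - <<'E'
from h import *
s,c=grab('wrist','w6'); print(s['t'],s['eef_pos'],s['tcp_rot'],s['ft_force'],s['moment'])
crop('w6',190,60,370,260,3.0,'c11')
s,c=grab('scene','s6'); crop('s6',190,140,270,230,6,'c12')
E
```

```text
7.0833 [472.14 212.59  56.16] [-3.14 -0.04  0.05] [-0.61 -1.03  3.19] [-0.25  0.12 -0.06]
```

View pics/c11.png

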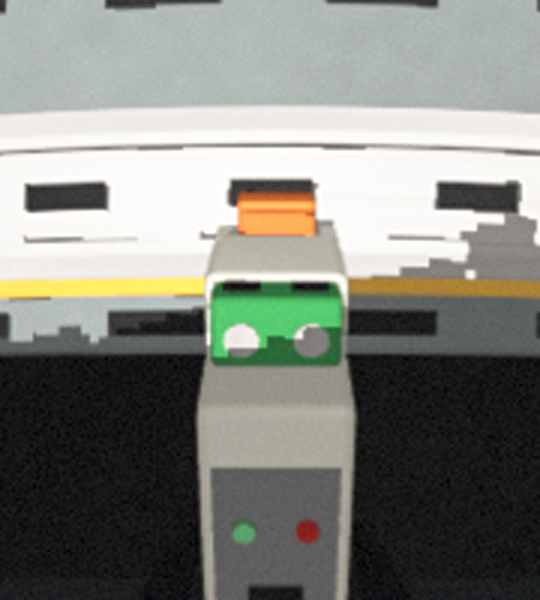

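View pics/c12.png

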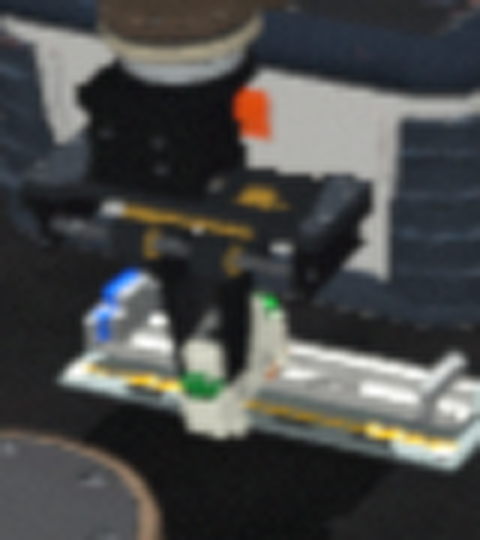

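```bash
cat > tilt.py <<'E'
from h import *
from scipy.optimize import least_squares
def vrow(c,X):  # X in tool coords (x, z) along y=0
    M=np.linalg.inv(np.array(c['tool_from_camera'])); p=M[:3,:3]@np.array([X[0],0,X[1]])+M[:3,3]
    th=np.arctan2(np.hypot(p[0],p[1]),p[2]); return c['cy']+c['fx']*th*p[1]/np.hypot(p[0],p[1])
# module (mx,mz) -> tool: tool x = module x dir, tool z = down
def place(q,m):
    th,gx,gz=q; ct,st=np.cos(th),np.sin(th); return np.array([gx+m[0]*ct-m[1]*st, -(gz+m[0]*st+m[1]*ct)])
def fit(c,F):
    # gx,gz: module origin in tool (x ahead, up) 
    f=lambda q:[vrow(c,place(q,m))-v for m,v in F]
    return least_squares(f,[0.1,15,-42],x_scale=[.1,5,5])
if __name__=='__main__':
    s,c=load('w4'); r=4
    F4=[((40,39),60+265/2.8-.3),((27,62),60+352/2.8-.3)]
    # display edge/LED x from w4 with known gz
    f=lambda q:[vrow(c,place([0,q[0],-41.8],m))-v for m,v in F4]
    g=least_squares(f,[15]); gx=g.x[0]; print('gx',gx,g.fun)
    inv=lambda row: least_squares(lambda x:vrow(c,place([0,gx,-41.8],(x[0],62)))-row,[0]).x[0]
    disp=inv(60+411/2.8-.3); led=inv(60+475/2.8-.3); print(disp,led)
    s,c=load('w6')
    F=[((40,39),60+280/3-.3),((27,62),60+403/3-.3),((disp,62),60+468/3-.3),((led,62),60+533/3-.3),((40,13),60+232/3-.3)]
    q=fit(c,F); th,gx,gz=q.x; print(np.degrees(th),gx,gz,q.fun,'tool pitch deg',np.degrees(s['tcp_rot'][1]))
    q=fit(c,F[:4]); print(np.degrees(q.x[0]),q.x[1:],q.fun)
E
python3 tilt.py; python3 - <<'E'
from h import *
crop('w6',245,120,320,220,8,'c13')
E
```

```text
gx 15.366009101357227 [-0.7   0.62]
17.128973043447115 5.698482257597266
11.958209785596356 26.707630189840412 -35.29365658017965 [-1.63  1.4  -0.31 -0.41  0.95] tool pitch deg -2.222661349146003
8.014537574584567 [ 22.72 -33.94] [-0.02  0.34 -0.62  0.29]
```

View pics/c13.png

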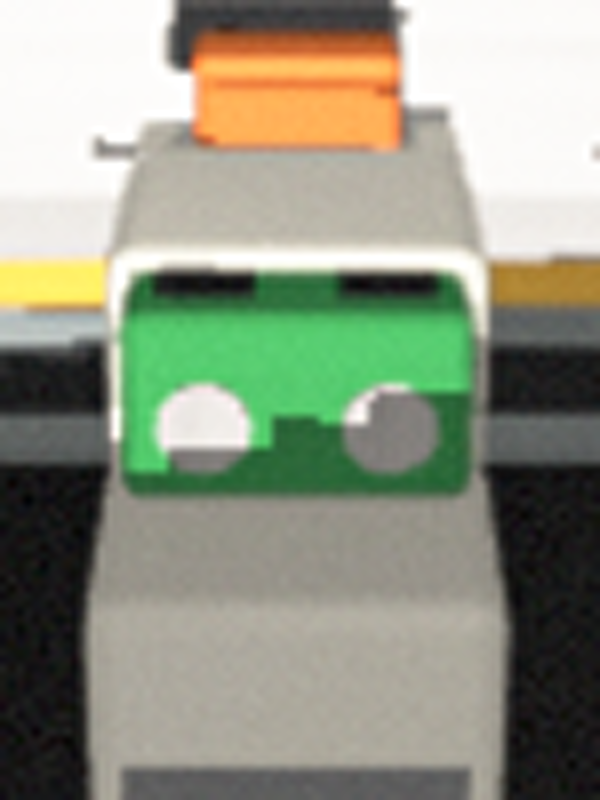

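```bash
python3 - <<'E'
from h import *
crop('w4',245,120,320,220,8,'c14')
E
```

```text
(no output)
```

View pics/c14.png

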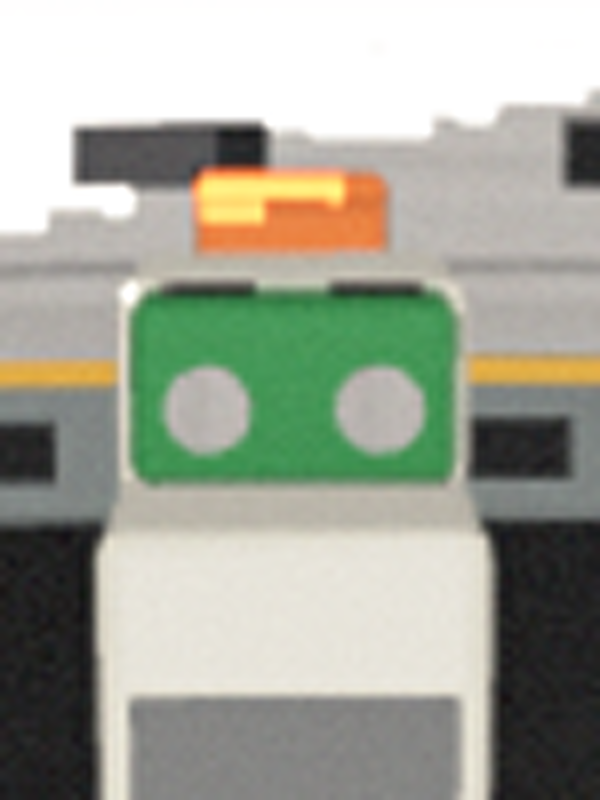

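```bash
cat > tilt2.py <<'E'
from tilt import *
s4,c=load('w4')
O4=dict(C=151.5,B=154.5,D=180.6,A=186.9,P=207.2,S=171.2)
def solve(O6,fixgz=None):
    pts=lambda d:{'A':(27,62),'B':(40,39),'C':(40,13),'D':(27,39),'P':(d,62),'S':(33,39)}
    def f(q):
        off,gx4,d,th,gx6,gz6,sx,sz=q; p=pts(d); p['S']=(sx,sz); r=[]
        for k,v in O4.items(): r.append(vrow(c,place([np.radians(-.5),gx4,-41.8],p[k]))+off-v)
        for k,v in O6.items(): r.append(vrow(c,place([th,gx6,gz6],p[k]))+off-v)
        r.append((off)/1.5); r.append((sx-33)/2); r.append((sz-39)/2)
        return r
    q=least_squares(f,[0,15,17,.2,26,-35,33,39],x_scale=[1,5,5,.1,5,5,3,3]); J=np.linalg.inv(q.jac.T@q.jac)
    return q,np.sqrt(np.diag(J))*0.6
if __name__=='__main__':
    q,sd=solve(dict(C=135.6,B=151.2,D=182,A=195,P=216,S=173.5))
    print(q.x,sd,q.fun); print('tilt rel deg',np.degrees(q.x[3]),'+-',np.degrees(sd[3]))
E
python3 tilt2.py
```

```text
[ -0.    14.18  17.92   0.17  26.1  -24.36  30.95  41.92] [0.87 0.49 0.28 0.02 0.7  3.25 0.35 1.06] [-0.16  0.66 -1.35  0.39 -1.11  1.57  3.01 -0.15 -4.17  1.92  1.05 -1.67
 -0.   -1.03  1.46]
tilt rel deg 9.896734509073976 +- 0.9454876201500501
```

```bash
cat > tilt3.py <<'E'
from tilt import *
s4,c=load('w4')
O4=dict(B=154.5,D=180.6,A=186.9,P=207.2,S=171.2)
def solve(O6,gzprior=None,prpiv=None):
    def f(q):
        off,gx4,d,th,gx6,gz6,sx,zg=q; p={'A':(27,62),'B':(40,39),'C':(40,13),'D':(27,zg),'P':(d,62),'S':(sx,zg)}; r=[]
        for k,v in O4.items(): r.append(vrow(c,place([np.radians(-.5),gx4,-41.8],p[k]))+off-v)
        for k,v in O6.items(): r.append(vrow(c,place([th,gx6,gz6],p[k]))+off-v)
        r.append((off)/1.5); 
        if prpiv is not None: # module point (prx,prz) stays at same tool pos within tol
            a=place([np.radians(-.5),gx4,-41.8],prpiv)-place([th,gx6,gz6],prpiv); r+=list(a/1.5)
        return r
    q=least_squares(f,[0,15,17,.2,26,-35,33,41],x_scale=[1,5,5,.1,5,5,3,3]); J=np.linalg.pinv(q.jac.T@q.jac)
    return q,np.sqrt(np.diag(J))*0.5
if __name__=='__main__':
  O=dict(B=151.2,D=182,A=195,P=216,S=173.5)
  for pv in [None,(-15.5,52),(-15.5,56)]:
    q,sd=solve(O,prpiv=pv)
    print(q.x,q.fun); print('tilt rel deg',np.degrees(q.x[3]),'+-',np.degrees(sd[3]))
E
python3 tilt3.py
```

```text
[ -0.1   14.59  16.93   0.19  25.75 -33.05  31.68  46.62] [-0.2   0.2  -0.56  0.    0.6   0.23  0.23  0.12 -0.   -0.57 -0.07]
tilt rel deg 10.647161306344241 +- 1.9708668747154519
[ -0.05  14.69  16.73   0.21  26.65 -37.17  31.74  46.97] [-0.33  0.18 -0.72  0.26  0.44  0.42  0.19  0.29 -0.27 -0.44 -0.03 -0.58
  0.03]
tilt rel deg 12.206679382412895 +- 0.7905011121063457
[ -0.05  14.67  16.75   0.22  26.94 -36.93  31.75  47.08] [-0.29  0.25 -0.68  0.26  0.48  0.24  0.19  0.33 -0.27 -0.48 -0.04 -0.07
  0.06]
tilt rel deg 12.41526035518169 +- 0.7988993238578215
```

Call:
arm_command([
  [[1,-0.01,0,-0.015,0],[1,-0.015,0,-0.02,0],[1,0,0,-0.005,0]],
])

```text
t: 7.43
eef_pos: [470.1, 212.6, 52.8]
tcp_rot: [-3.136, -0.04, 0.05]
ft_force: [-3.0, -1.9, 8.0]
opening: 0.251
```

Call:
arm_command([
  [[1,0,0,0.1,0],[1,0,0,0.1,0],[1,0,0,0,0]],
])

```text
t: 7.68
eef_pos: [469.7, 212.5, 73.7]
tcp_rot: [-3.137, -0.039, 0.05]
ft_force: [-0.3, 0.3, -0.6]
opening: 0.256
```

```bash
python3 - <<'E'
from h import *
s,c=grab('wrist','w7'); print(s['t'],s['eef_pos'],s['tcp_rot'],s['ft_force'],s['moment'])
crop('w7',245,120,320,220,8,'c15'); crop('w7',140,60,420,260,2.8,'c16')
s,c=grab('scene','s7'); crop('s7',190,140,270,230,6,'c17')
E
```

```text
7.6833 [469.68 212.55  73.74] [-3.14 -0.04  0.05] [-0.3   0.34 -0.61] [-0.01  0.04 -0.01]
```

View pics/c15.png

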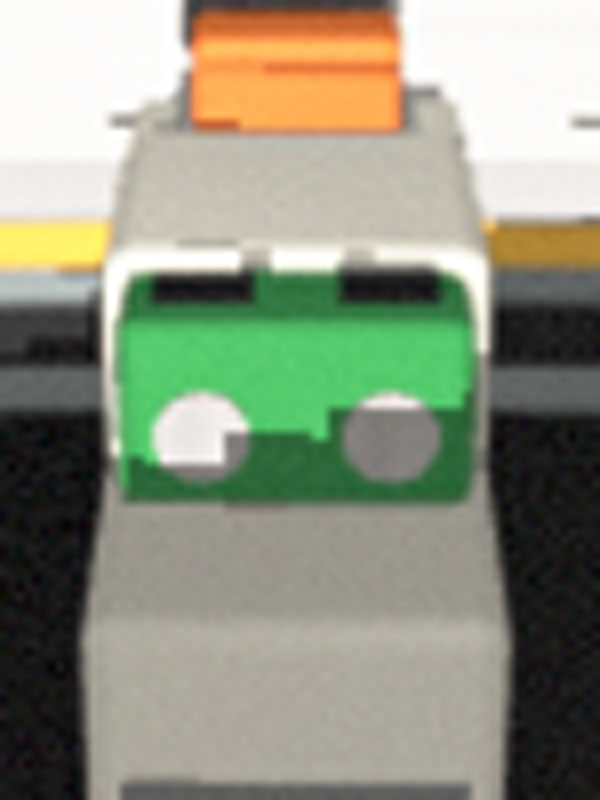

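View pics/c16.png

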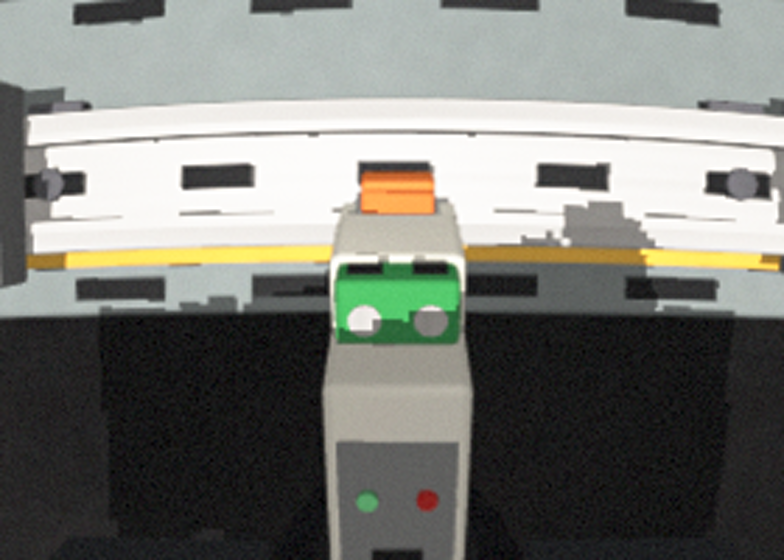

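View pics/c17.png

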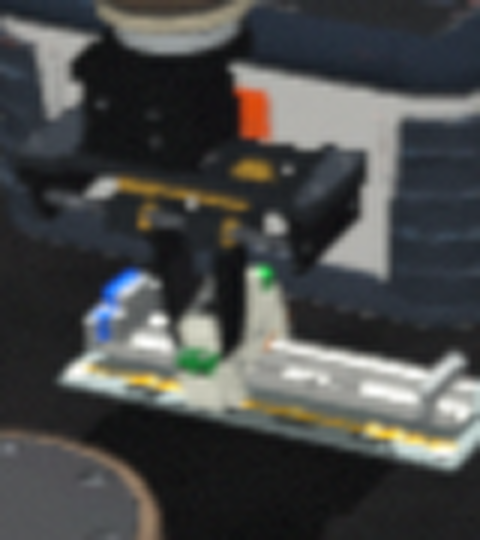

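```bash
python3 - <<'E'
from tilt3 import *
O=dict(B=150.9,D=182.5,A=197.1,P=217.9,S=174.6)
for pv in [None,(-15.5,52),(-15.5,56)]:
    q,sd=solve(O,prpiv=pv)
    print(q.x,np.abs(q.fun).max()); print('tilt rel deg',np.degrees(q.x[3]),'+-',np.degrees(sd[3]))
    th,gx,gz=q.x[3:6]; W=th+.039
    # hook tip and others rel TCP in world-ish frame (x along tool heading, z up), pitch .039
    for n,m in dict(hook=(-13.9,8),root=(-17.9,10.5),legbot=(-21,0),seatroot=(-17.9,13),leg30=(30,0),foot=(15.6,9.35),seat18=(18.5,13)).items():
        x,zt=place([th,gx,gz],m); z=-zt; a=.039
        print(n, x*np.cos(a)-z*np.sin(a), x*np.sin(a)+z*np.cos(a))
E
```

```text
[ -0.1   14.64  16.84   0.24  28.41 -32.51  31.58  46.96] 0.7691271114979372
tilt rel deg 13.527508210659311 +- 1.988414422856932
hook 14.105101813837521 -27.455265638080746
root 9.576402299413909 -26.13584125295694
legbot 9.445216911317633 -37.08311444740815
seatroot 8.897295417889884 -23.729845857394697
leg30 58.52752298078739 -23.229334064318046
foot 42.129129765449015 -18.142566922493636
seat18 43.92858837727614 -13.842049662404897
[ -0.05  14.74  16.66   0.26  29.08 -35.95  31.62  47.14] 0.8271243534085784
tilt rel deg 14.76436174847971 +- 0.8070750945814166
hook 14.825846188907384 -31.20501996757539
root 10.26972141164999 -29.983657198345362
legbot 10.374868845170035 -40.931211446542726
seatroot 9.538838168254102 -27.592881239681915
leg30 59.146698401904295 -26.02119328126667
foot 42.64232554970225 -21.289578677825688
seat18 44.34853612639386 -16.951221215837833
[ -0.06  14.71  16.69   0.26  29.48 -35.63  31.64  47.27] 0.7824968371151044
tilt rel deg 15.061498298004716 +- 0.8170689685222655
hook 15.193030328617265 -30.952015325720946
root 10.63063284654526 -29.75429698838824
legbot 10.79255274966413 -40.7011587279451
seatroot 9.887360896449847 -27.367343530902872
leg30 59.48640328236568 -25.538410945998688
foot 42.95771427389311 -20.892451447552983
seat18 44.64140323743684 -16.545303937513665
```

Call:
arm_command([
  [[1,0.15,0,0,0],[1,0.15,0,0,0],[1,0.08,0,-0.02,0],[1,0,0,-0.03,0],[1,0,0,-0.03,0],[1,0,0,0,0]],
])

```text
t: 8.28
eef_pos: [506.9, 212.2, 63.0]
tcp_rot: [-3.137, -0.035, 0.05]
ft_force: [-0.0, -0.6, -0.8]
opening: 0.25
```

```bash
python3 - <<'E'
from h import *
s,c=grab('wrist','w8'); print(s['t'],s['eef_pos'],s['tcp_rot'],s['ft_force'],s['moment'])
crop('w8',140,60,420,260,2.8,'c18'); crop('w8',245,120,320,220,8,'c20')
s,c=grab('scene','s8'); crop('s8',190,140,270,230,6,'c19')
E
```

```text
8.2833 [506.85 212.21  63.  ] [-3.14 -0.04  0.05] [-0.03 -0.58 -0.79] [-0.05  0.1  -0.01]
```

View pics/c18.png

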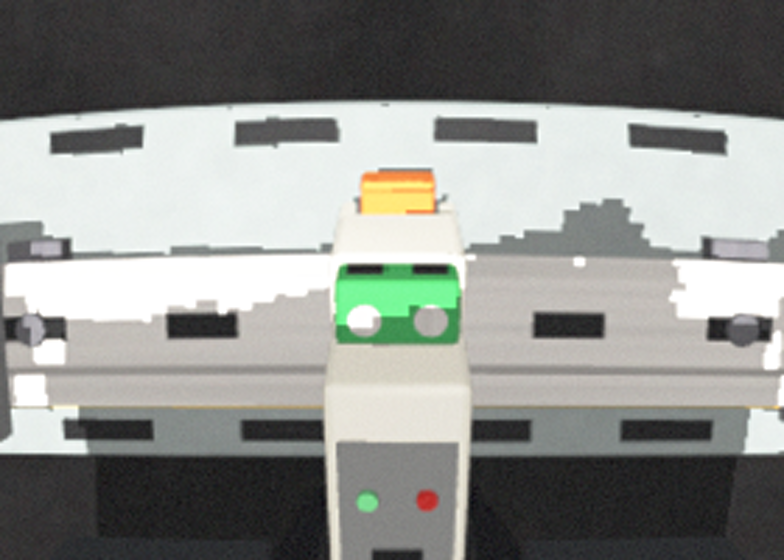

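View pics/c19.png

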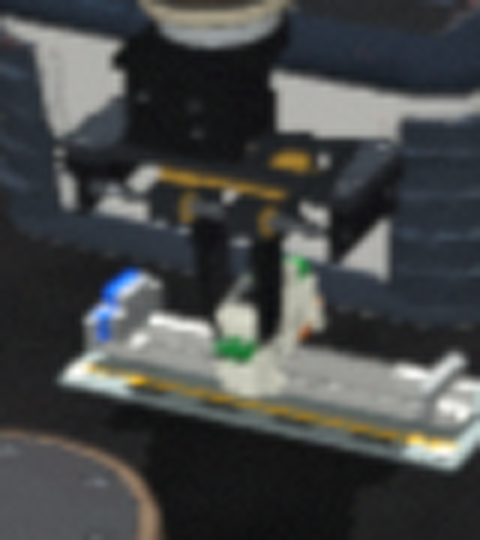

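View pics/c20.png

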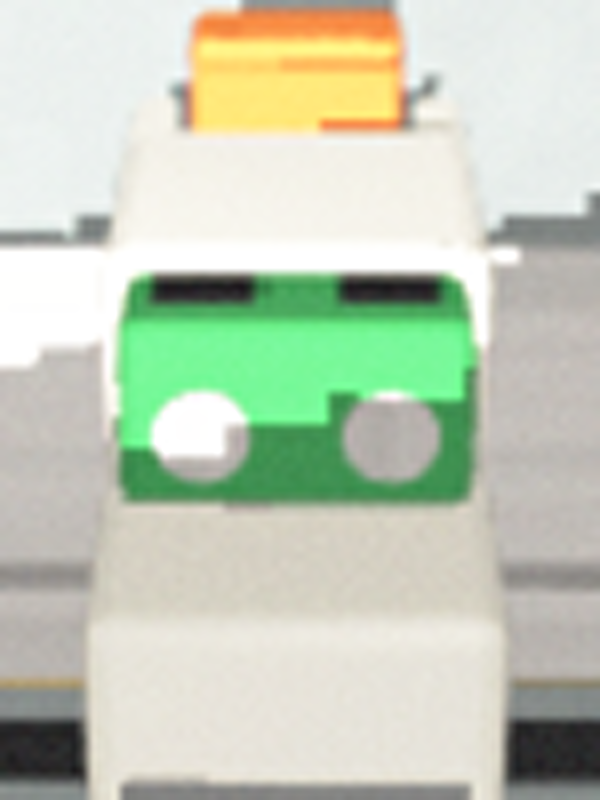

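```bash
python3 - <<'E'
from h import *
s,c=load('w8')
for x,y in [(200,406),(580,408),(550,254),(250,250)]: print(wray(s,c,140+x/2.8-.3,60+y/2.8-.3,29))
E
```

```text
[524.96 259.66  29.  ]
[529.01 170.53  29.  ]
[564.36 180.47  29.  ]
[561.83 248.53  29.  ]
```

Call:
arm_command([
  [[1,0.01,0,-0.03,0],[1,0,0,-0.02,0],[1,0,0,0,0]],
])

```text
t: 8.63
eef_pos: [507.0, 212.4, 58.2]
tcp_rot: [-3.137, -0.035, 0.051]
ft_force: [-0.4, 0.0, -1.9]
opening: 0.247
```

Call:
arm_command([
  [[1,0.005,0,-0.015,0],[1,0,0,-0.01,0],[1,0,0,0,0]],
])

```text
t: 8.88
eef_pos: [507.3, 212.5, 55.5]
tcp_rot: [-3.137, -0.035, 0.051]
ft_force: [-0.4, 0.9, -0.9]
opening: 0.248
```

Call:
arm_command([
  [[1,0.005,0,-0.01,0],[1,0,0,-0.005,0],[1,0,0,0,0]],
])

```text
t: 9.13
eef_pos: [507.9, 212.5, 53.9]
tcp_rot: [-3.137, -0.035, 0.051]
ft_force: [0.4, 0.6, -1.2]
opening: 0.253
```

Call:
arm_command([
  [[1,0,0,-0.01,0],[1,0,0,0,0]],
])

```text
t: 9.3
eef_pos: [507.8, 212.5, 53.5]
tcp_rot: [-3.137, -0.036, 0.051]
ft_force: [-1.3, -0.1, 2.8]
opening: 0.248
```

Call:
arm_command([
  [[1,0,0,0.007,0],[1,0.015,0,0.005,0],[1,0.015,0,0.005,0],[1,0,0,0,0]],
])

```text
t: 9.63
eef_pos: [511.2, 212.6, 55.4]
tcp_rot: [-3.137, -0.036, 0.051]
ft_force: [0.6, -0.5, -2.4]
opening: 0.249
```

Call:
arm_command([
  [[1,0.012,0,0.002,0],[1,0.012,0,0.003,0],[1,0,0,0,0]],
])

```text
t: 9.88
eef_pos: [514.0, 212.5, 55.8]
tcp_rot: [-3.137, -0.036, 0.051]
ft_force: [0.0, 0.2, -2.3]
opening: 0.253
```

Call:
arm_command([
  [[1,0.012,0,0.004,0],[1,0.008,0,0.003,0],[1,0,0,0,0]],
])

```text
t: 10.13
eef_pos: [515.0, 212.4, 56.0]
tcp_rot: [-3.137, -0.033, 0.051]
ft_force: [0.5, -0.5, -2.3]
opening: 0.25
```

Call:
arm_command([
  [[1,0.01,0,0.003,0],[1,0.01,0,0.003,0]],
])

```text
t: 10.3
eef_pos: [515.6, 212.3, 56.1]
tcp_rot: [-3.138, -0.029, 0.051]
ft_force: [-6.7, 1.7, -2.1]
opening: 0.248
```

Call:
arm_command([
  [[1,0,0,0.012,0],[1,0,0,0.008,0]],
])

```text
t: 10.47
eef_pos: [515.3, 212.3, 57.9]
tcp_rot: [-3.138, -0.028, 0.051]
ft_force: [0.6, -0.8, -7.5]
opening: 0.25
```

Call:
arm_command([
  [[1,0,0,-0.012,0],[1,0.01,0,0,0],[1,0.015,0,0,0]],
])

```text
t: 10.72
eef_pos: [516.0, 212.1, 56.7]
tcp_rot: [-3.139, -0.024, 0.051]
ft_force: [-10.6, 2.7, 3.9]
opening: 0.252
```

Call:
arm_command([
  [[1,0.015,0,0.003,0],[1,0.015,0,0.003,0]],
])

```text
t: 10.88
eef_pos: [516.3, 212.1, 56.9]
tcp_rot: [-3.139, -0.018, 0.051]
ft_force: [-8.1, 1.8, 0.2]
opening: 0.254
```

Call:
arm_command([
  [[1,0.02,0,0.002,0],[1,0.02,0,0.002,0]],
])

```text
t: 11.05
eef_pos: [517.4, 212.1, 57.0]
tcp_rot: [-3.14, -0.011, 0.051]
ft_force: [-9.8, 1.6, 5.5]
opening: 0.249
```

Call:
arm_command([
  [[1,0.02,0,0.003,0],[1,0.02,0,0.003,0],[1,0.02,0,0.003,0]],
])

```text
t: 11.3
eef_pos: [519.3, 212.2, 57.5]
tcp_rot: [-3.14, -0.002, 0.051]
ft_force: [-7.0, 1.9, 0.8]
opening: 0.249
```

Call:
arm_command([
  [[1,0.02,0,0.002,0],[1,0.02,0,0.002,0],[1,0.02,0,0.002,0]],
])

```text
t: 11.55
eef_pos: [521.5, 212.4, 57.9]
tcp_rot: [-3.141, 0.007, 0.051]
ft_force: [-7.6, 2.3, 2.6]
opening: 0.253
```

```bash
python3 - <<'E'
from h import *
s,c=grab('wrist','w9'); print(s['t'],s['eef_pos'],s['tcp_rot'],s['ft_force'],s['moment'])
crop('w9',140,60,420,260,2.8,'c21')
s,c=grab('scene','s9'); crop('s9',190,140,270,230,6,'c22')
E
```

```text
11.55 [521.53 212.38  57.91] [-3.14  0.01  0.05] [-7.56  2.34  2.57] [ 0.43  1.87 -0.  ]
```

View pics/c21.png

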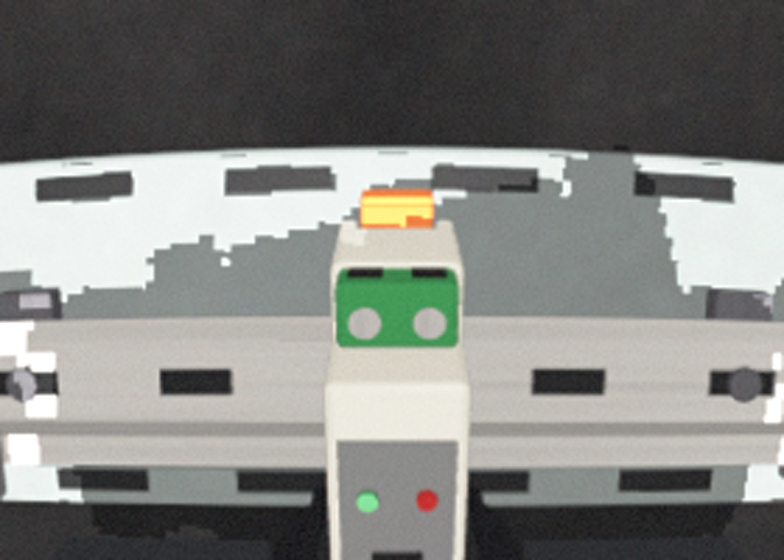

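View pics/c22.png

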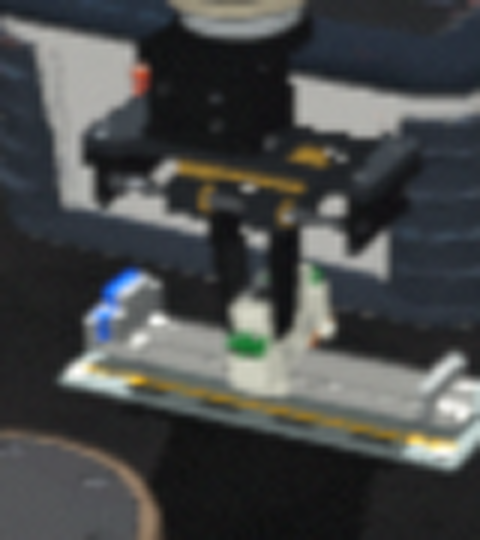

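Call:
arm_command([
  [[1,0.02,0,0.001,0],[1,0.02,0,0.001,0],[1,0.02,0,0.001,0]],
])

```text
t: 11.9
eef_pos: [523.9, 212.5, 58.1]
tcp_rot: [-3.141, 0.015, 0.051]
ft_force: [-8.7, 1.8, 3.1]
opening: 0.25
```

Call:
arm_command([
  [[1,0.02,0,0,0],[1,0.02,0,0,0]],
])

```text
t: 12.07
eef_pos: [524.8, 212.5, 58.2]
tcp_rot: [3.141, 0.023, 0.051]
ft_force: [-11.4, 1.4, 6.3]
opening: 0.25
```

Call:
arm_command([
  [[0.6,0,0,0,0],[0.6,0,0,0,0],[0.6,0,0,0,0],[0.6,0,0,0,0]],
])

```text
t: 12.4
eef_pos: [527.2, 212.9, 59.2]
tcp_rot: [-3.141, 0.017, 0.051]
ft_force: [-0.1, 0.3, 0.6]
opening: 0.395
```

```bash
python3 - <<'E'
from h import *
s,c=grab('wrist','w10'); print(s['t'],s['eef_pos'],s['tcp_rot'],s['ft_force'],s['opening'])
crop('w10',140,60,420,260,2.8,'c23')
E
```

```text
12.4 [527.18 212.92  59.22] [-3.14  0.02  0.05] [-0.09  0.25  0.64] 0.39525026205652286
```

View pics/c23.png

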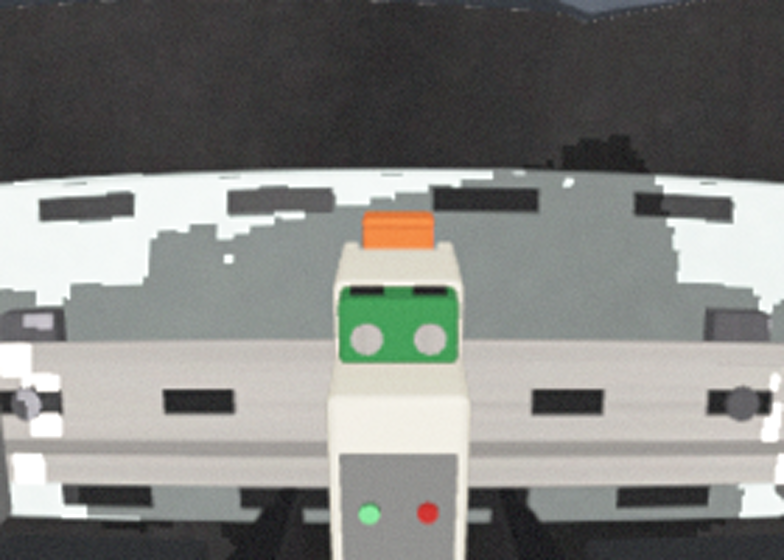

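Call:
arm_command([
  [[0.6,0,0,0.15,0],[0.6,0,0,0.2,0],[0.6,0,0,0.1,0],[1,0.15,0.01,0,0],[1,0.15,0.01,0,0],[1,0.06,0,0,0],[1,0,0,0,0],[1,0,0,0,0]],
])

```text
t: 13.12
eef_pos: [565.1, 214.6, 106.5]
tcp_rot: [-3.141, 0.014, 0.05]
ft_force: [-0.4, 0.5, -0.5]
opening: 0.106
```

```bash
python3 - <<'E'
from h import *
s,c=grab('wrist','w11'); print(s['t'],s['eef_pos'],s['tcp_rot'],s['ft_force'],s['opening'])
crop('w11',140,60,420,260,2.8,'c24')
s,c=grab('scene','s11'); crop('s11',190,140,270,230,6,'c25')
E
```

```text
13.1167 [565.14 214.6  106.54] [-3.14  0.01  0.05] [-0.43  0.46 -0.49] 0.10619172085526245
```

View pics/w11.png

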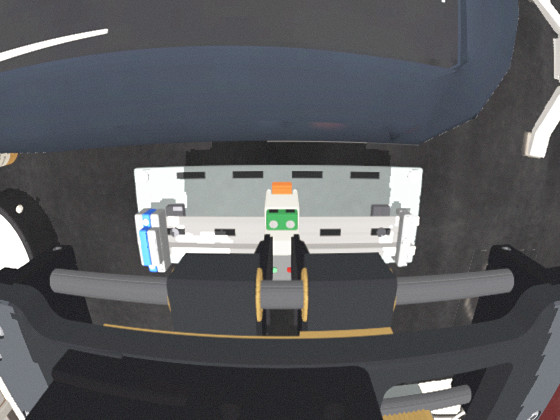

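View pics/c25.png

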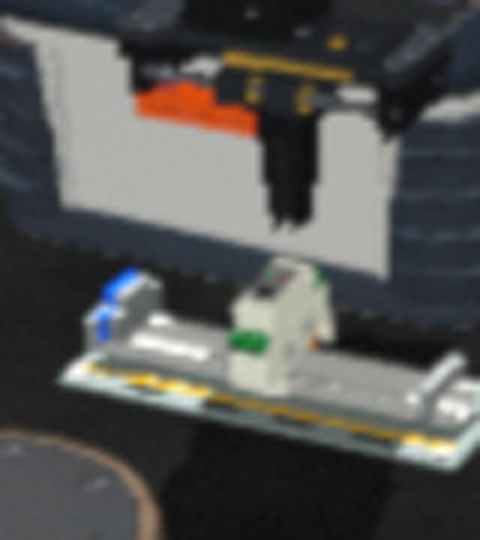

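Call:
arm_command([
  [[1,-0.015,0.005,-0.08,0],[1,0,0,-0.06,0],[1,0,0,0,0]],
])

```text
t: 13.47
eef_pos: [561.6, 215.1, 91.0]
tcp_rot: [-3.141, 0.015, 0.051]
ft_force: [-1.1, -0.1, -0.6]
opening: 0.002
```

Call:
arm_command([
  [[1,0.01,0,-0.025,0],[1,0,0,-0.015,0],[1,0,0,0,0]],
])

```text
t: 13.72
eef_pos: [561.9, 215.1, 85.6]
tcp_rot: [-3.141, 0.017, 0.051]
ft_force: [-0.2, -0.1, -0.4]
opening: 0.006
```

Call:
arm_command([
  [[1,0,0,-0.015,0],[1,0,0,0,0]],
])

```text
t: 13.88
eef_pos: [562.4, 215.3, 84.4]
tcp_rot: [-3.141, 0.016, 0.051]
ft_force: [-0.5, -0.6, 1.2]
opening: 0.006
```

Call:
arm_command([
  [[1,0,0,-0.01,0],[1,0,0,-0.008,0]],
])

```text
t: 14.05
eef_pos: [563.2, 215.5, 83.7]
tcp_rot: [-3.141, 0.013, 0.051]
ft_force: [0.8, -0.1, 6.2]
opening: 0.006
```

Call:
arm_command([
  [[1,0,0,-0.012,0],[1,0,0,-0.012,0]],
])

```text
t: 14.22
eef_pos: [564.3, 215.7, 82.6]
tcp_rot: [-3.14, 0.01, 0.051]
ft_force: [-0.7, 0.1, 0.1]
opening: 0.006
```

Call:
arm_command([
  [[1,-0.01,0,-0.012,0],[1,-0.01,0,-0.012,0]],
])

```text
t: 14.38
eef_pos: [562.3, 215.7, 80.1]
tcp_rot: [-3.14, 0.01, 0.051]
ft_force: [0.7, -0.6, 0.0]
opening: 0.006
```

Call:
arm_command([
  [[1,0,0,-0.012,0],[1,0,0,-0.008,0]],
])

```text
t: 14.55
eef_pos: [562.3, 215.7, 78.2]
tcp_rot: [-3.14, 0.009, 0.051]
ft_force: [-0.0, 0.2, 12.5]
opening: 0.004
```

Call:
arm_command([
  [[1,0,0,-0.006,0]],
])

```text
t: 14.63
eef_pos: [562.8, 215.8, 78.2]
tcp_rot: [-3.139, 0.008, 0.051]
ft_force: [-1.1, -0.2, 10.7]
opening: 0.004
```

Call:
arm_command([
  [[1,0,0,0.05,0],[1,0,0,0.1,0],[1,-0.15,0,0,0],[1,-0.2,0,0,0],[1,0,0,0,0]],
])

```text
t: 15.05
eef_pos: [527.0, 215.6, 95.1]
tcp_rot: [-3.14, 0.008, 0.05]
ft_force: [0.6, 0.4, 0.3]
opening: 0.008
```

```bash
python3 - <<'E'
from h import *
s,c=grab('wrist','w12'); print(s['t'],s['eef_pos'],s['tcp_rot'],s['ft_force'],s['opening'])
crop('w12',140,60,420,260,2.8,'c26')
s,c=grab('scene','s12'); crop('s12',190,140,270,230,6,'c27')
E
```

```text
15.05 [526.96 215.6   95.1 ] [-3.14  0.01  0.05] [0.62 0.42 0.34] 0.008030373787693139
```

View pics/c26.png

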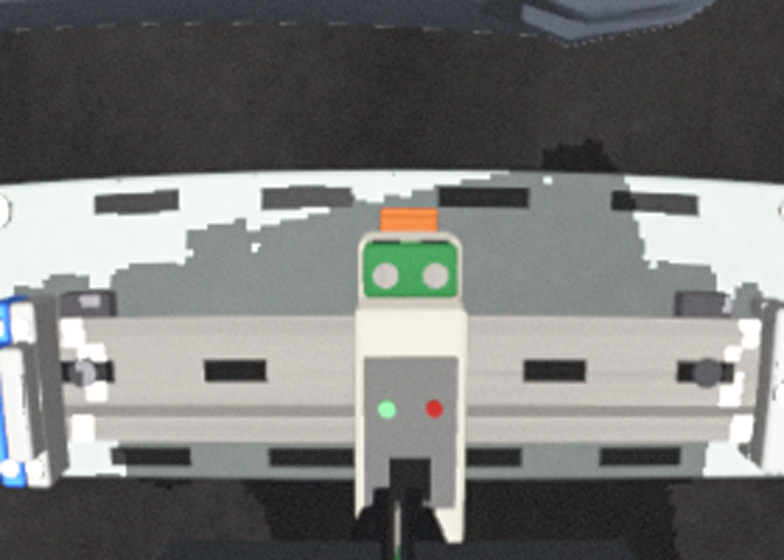

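View pics/c27.png

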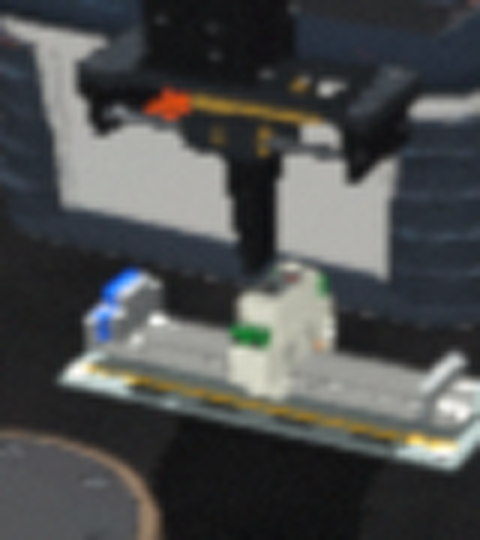

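Call:
arm_command([
  [[1,0,-0.02,-0.08,0],[1,0,0,-0.05,0],[1,0,0,0,0]],
])

```text
t: 15.4
eef_pos: [531.8, 213.7, 81.8]
tcp_rot: [-3.139, 0.003, 0.05]
ft_force: [-0.8, -0.3, -0.2]
opening: 0.006
```

Call:
arm_command([
  [[1,-0.01,0,-0.02,0],[1,0,0,-0.01,0]],
])

```text
t: 15.57
eef_pos: [531.2, 213.6, 78.2]
tcp_rot: [-3.139, 0.004, 0.05]
ft_force: [-9.2, -0.5, 24.2]
opening: 0.004
```

Call:
arm_command([
  [[1,0,0,0.03,0],[1,0,0,0.05,0],[1,0.15,0,0.03,0],[1,0.15,0.01,0,0],[1,0,0,0,0],[1,0,0,-0.04,0],[1,0,0,0,0]],
])

```text
t: 16.15
eef_pos: [561.6, 214.4, 85.8]
tcp_rot: [-3.139, 0.005, 0.049]
ft_force: [-0.1, 0.7, -0.2]
opening: 0.005
```

Call:
arm_command([
  [[1,0,0,-0.03,0],[1,0,0,-0.02,0],[1,0,0,-0.01,0],[1,0,0,0,0]],
])

```text
t: 16.48
eef_pos: [559.4, 214.3, 78.7]
tcp_rot: [-3.139, 0.007, 0.05]
ft_force: [0.1, -0.1, 0.4]
opening: 0.005
```

Call:
arm_command([
  [[1,0,0,0.1,0],[1,0,0,0.3,0],[1,-0.2,0,0.3,0],[1,-0.2,0,0.2,0],[1,-0.1,0,0,0],[1,0,0,0,0]],
])

```text
t: 16.98
eef_pos: [506.6, 214.0, 173.6]
tcp_rot: [-3.14, 0.009, 0.049]
ft_force: [0.2, -0.1, -0.9]
opening: 0.005
```

```bash
python3 - <<'E'
from h import *
s,c=grab('wrist','w13'); print(s['t'],s['eef_pos'],s['tcp_rot'],s['ft_force'],s['opening'])
crop('w13',200,130,360,250,5,'c28')
s,c=grab('scene','s13'); crop('s13',190,140,270,230,6,'c29')
s,c=grab('top','t13'); 
a=cv2.imread('pics/t0.png').astype(int);b=cv2.imread('pics/t13.png').astype(int)
cv2.imwrite('pics/td.png',np.vstack([b[90:260],np.abs(a-b)[90:260]]).clip(0,255).astype(np.uint8))
E
```

```text
16.9833 [506.56 213.95 173.64] [-3.14  0.01  0.05] [ 0.19 -0.06 -0.91] 0.004561276072825596
```

View pics/c28.png

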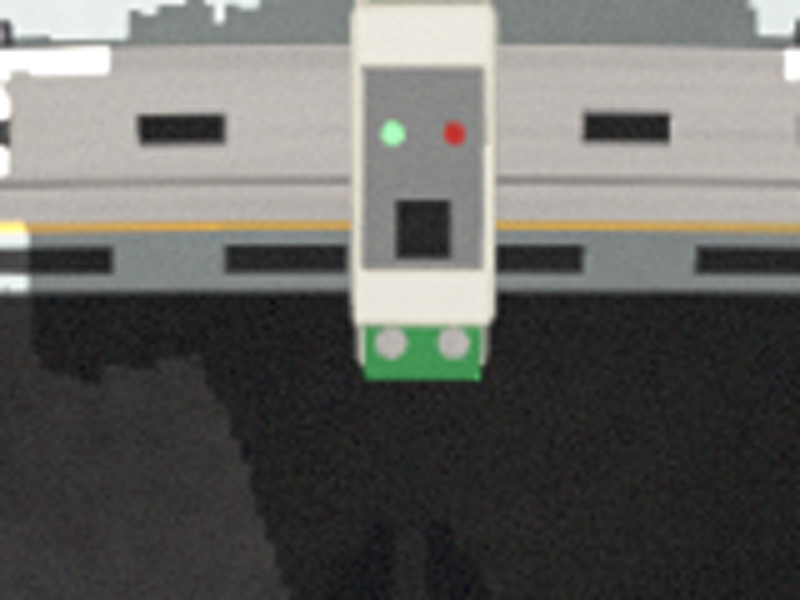

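View pics/c29.png

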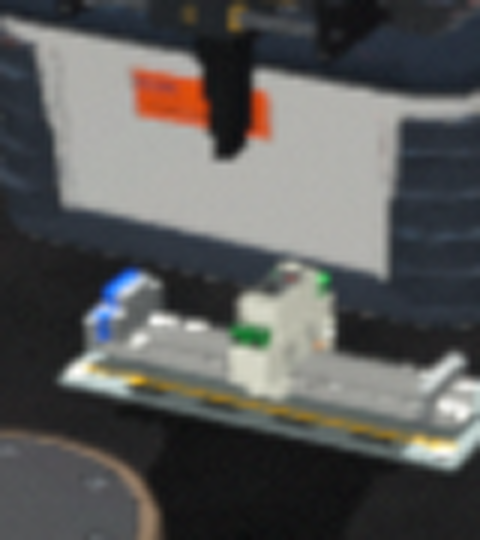

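View pics/td.png

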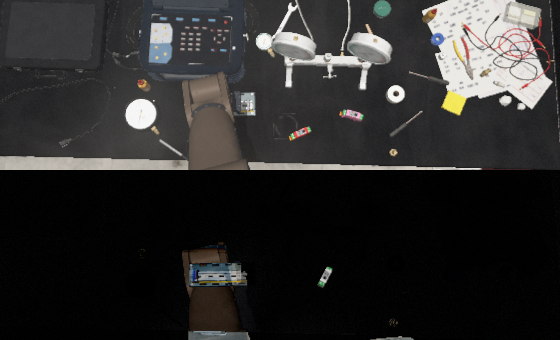

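```bash
python3 - <<'E'
from h import *
s,c=load('w13')
P=np.array([wray(s,c,200+x/5-.4,130+y/5-.4,78) for x,y in [(352,10),(496,10),(352,320),(495,320)]]);print(P)
ctr=np.array([554.2,217.26]);a=.052
for p in P: d=p[:2]-ctr; print(d@[np.cos(a),np.sin(a)],d@[-np.sin(a),np.cos(a)])
print(env.job_done())
E
```

```text
[[569.84 226.48  78.  ]
 [571.01 203.29  78.  ]
 [518.44 224.29  78.  ]
 [519.62 200.46  78.  ]]
16.09753424296927 8.399408647018587
16.05918079528569 -14.82414320652977
-35.34320992058061 8.877604490541229
-35.404245661391954 -14.9802704723467
the job is handed in; nothing more can be done
None
```

The white module is on the rail, hooked on the yellow-stripe side and clicked home. I handed the job in at about 17 s.

**What I did**
- **Tilt:** I gripped the module across its 24 mm and tilted it about 17° foot end up. To do that I pressed its foot legs lightly on the near lip of the rail, so it turned in the grip.
- **Hook:** I touched the seat to the rail edge, then slid the hook under the stripe-side lip. A small upward pull met about 6 N of resistance, so it was caught.
- **Rock down:** I rocked it down until the foot met the far lip, let go, and pressed the foot end with closed fingers. The resistance dropped away as it gave, then it bottomed out firmly.

**Last checks**
- **Height:** the module top read 78.2 mm at the foot end and at the hook end; 78 mm is expected when mounted. After the last touch at the hook end, the foot end was still down: no contact at 78.7 mm.
- **Position:** the module is about 3 mm toward −y from the panel's centre, near the midpoint of −4 mm between the stops. It is square to the panel within about 0.5°.
- **Bystanders:** comparing the top camera's before and after pictures, none of the other items I could see had moved.

**Less certain**
- The highest force I read was about 26 N in total (24 N down, 9 N sideways), during the final touch at the hook end. That is right at the 25 N guideline; the other forces I read stayed below about 13 N.
- The foot's ledge under the far lip could not be seen directly. I infer the click from the drop in resistance and the final height.
- My two tilt estimates differed by about 2° (17° from the camera, 19° from the arm), but the seat touch agreed with the camera to 0.1 mm.

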